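# Separate nested angle offcuts and file them by length

## Robot

A 6-joint arm with a two-finger parallel gripper is mounted at the origin on a cart in front of the work surface, level with it; the furniture and walls round the work are solid. World frame = base frame: x ahead of the robot, y to its left, z up, the work surface at z = 0. Lengths are in mm, angles in rad, forces in N, time in s.
With the tool pointing down it reaches from about 350 to 775 mm from the base axis. Payload 7.3 kg.
Tool frame: the origin (TCP) lies at the very end of the fingers, on their centre line; the grasp point (between the pads) lies 19 mm behind it; z points along the fingers, y is the line along which they close (so a half turn about z gives the same grasp; the last joint's range is limited). The gripper opens to 92 mm and grips with 3 to 60 N. Pads are 19 mm wide; open, the fingers measure 130 mm over their backs; the gripper's body (75 mm by 190 mm) begins 47 mm behind the grasp point.
Start: joints at [0.973, 0.342, 1.524, -0, 1.275, -0.146], TCP at [229.196, 472.349, 226.741] pointing down, gripper open.
Joint ranges: [-2.53, 2.53], [-0.77, 2.02], [0.04, 2.7], [-1, 4.14], [0.28, 2.66], [-3.11, 3.11]. Speed limits (rad/s): [2.57, 2.57, 3.14, 3.14, 3.14, 3.14].

## Interface

Orientations are given as [roll, pitch, yaw] about the fixed x, y, z axes, in that order (R = Rz(yaw) Ry(pitch) Rx(roll)).
In Python, from plant import get_obs, vision, workorder gives the robot as it stands.
- The arm moves only by the shell command python3 -m pendant 'ROWS' [OPENING]. ROWS is a JSON object of lists of equal length, an entry for each row: "dp": the shift along the tool's x, y, z in m, a list of three; "rotation": the turn, a rotation vector about the tool's x, y, z in rad, a list of three. A call has 1 to 8 rows; each row is the pose to reach, as a shift and turn from the pose commanded when the call began, along the tool's axes at that moment; what a row does not reach only later rows make up. A row lasts 1/8 s, in which the tool goes at most 62.5 mm and 10.7 degrees, less where a joint would pass 70% of its speed; a pose out of reach is approached as far as the arm can. A call with a gripper value outside its range is refused whole. OPENING is the finger opening in m, from 0 to 0.0918, set as the call begins (- or left out, the last holds). The fingers move at their own pace and stop on an object; the grip force is fixed at half the most. Time passes only in rows, so rows that repeat a pose let the fingers close. It gives the time, the measured TCP pose, the force, the opening and the grip force at its end, in the units of the state.
- get_obs(): the state, without advancing time (a new reading comes with each control period).
- vision.capture(name): name is "scene" or "top"; returns a dict with "pixels" (384x512x3 uint8, red, green, blue), "vfov" (degrees; the focal length in pixels is half the picture's height over the tangent of half this angle, whatever the lens; pixels are square), "cx", "cy" (the principal point, pixels), "pose" (4x4, takes a point from camera to world coordinates). Camera axes: x right, y up, looking along -z (the intrinsics and any distortion apply to the point x, -y, -z); pixel columns grow to the right and rows downward; lengths in mm; the calibration is good to about 2 mm. A picture is of the moment at which its call begins. There is no depth.
- workorder.close_job(): hands the job in; it is judged then, once.
The state is a dict: "time": time; "joint_positions": joint angles; "dq": joint speeds; "tau": joint torques, N m; "tool_pos": TCP position; "tcp_rot": TCP orientation; "contact_force": force on the tool from outside, world axes, zero at the start; "moment": the same for the moment, N m; "grip_width": finger opening in mm; "finger_force": force on a finger pad.
Only numpy, scipy, OpenCV 4.12 (cv2) and the standard library are available. Lean on these libraries where they do the work, as an engineer would, in place of code of your own. Each camera call takes 0.05 s, during which the arm holds its last target. There are 200 camera calls.

## Task

A short silver angle offcut is nested on a long blue one, on the stand with the red base. Lift the short one off by itself, leaving the long one on the red stand, and set it over the silver angle on the short plywood-based stand; then set the long one over the blue angle on the other plywood-based stand. Each must end fully nested on its mate, legs aligned and ends level; set them down rather than drop them, keep the two mates in place on their stands and leave the other things on the bench alone.

Things in the scene. Friction and masses are not known exactly. Their poses are not given: they have to be found in the camera images.
- short_angle: Loose silver aluminium angle, 66 mm long, 0.1 kg, same section and frame as long_angle. At the start nested on long_angle: origin 8.5 mm above its origin, up to 10 mm off along the ridge. Its outer bottom edges lie 8.5 mm straight above those of long_angle, so fingertips reaching over 8 mm below them grip both; 4 mm below is right.
- long_angle: Loose blue angle, 110 mm long, 0.15 kg, on the red stand. Legs 40 mm wide, 6 mm thick, at 90 degrees, ridge up like a roof. Origin: on the inside corner line, mid-length; x along the ridge (either way round is the same), z up. Outer ridge at z +8.5 mm; widest at the legs' outer bottom edges, y +-28.3, z -19.8 mm (56.6 mm grasp); lowest points y +-24, z -24 mm.
- short_row_angle: Loose silver aluminium angle, 66 mm long, same section and frame as long_angle, on its own stand; mate for short_angle. A piece fully nested on it has its origin 8.5 mm above this origin.
- long_row_angle: Loose blue angle, 110 mm long, same section and frame as long_angle, on its own stand; mate for long_angle. A piece fully nested on it has its origin 8.5 mm above this origin.
- mixed_stand: Fixed stand: board 70 mm wide, 10 mm thick, carrying a square wooden bar set on edge, a 45-degree ridge 125 mm long, ridge line 49 mm above the bench. Angles sit astride it, origin on the ridge line, lowest edges 15 mm above the board. Red-painted base, 145 mm long; holds the nested pair. Origin: under the board's middle, at bench height; x along the ridge, z up.
- short_stand: Fixed stand: board 70 mm wide, 10 mm thick, carrying a square wooden bar set on edge, a 45-degree ridge 80 mm long, ridge line 49 mm above the bench. Angles sit astride it, origin on the ridge line, lowest edges 15 mm above the board. Plywood base, 100 mm long; the row for short silver angles. Origin: under the board's middle, at bench height; x along the ridge, z up.
- long_stand: Fixed stand: board 70 mm wide, 10 mm thick, carrying a square wooden bar set on edge, a 45-degree ridge 125 mm long, ridge line 49 mm above the bench. Angles sit astride it, origin on the ridge line, lowest edges 15 mm above the board. Plywood base, 145 mm long; the row for long blue angles. Origin: under the board's middle, at bench height; x along the ridge, z up.
- piston: Bystander: small steel piston cap with a brass top, 39 mm across, 34 mm high. Origin at its underside.
- housing: Bystander: grey cast slide housing, 73x56x36 mm. Origin at its underside.
- tin: Bystander: yellow parts tin, 57x87x25 mm. Origin at its underside.
- plug: Bystander: spark plug lying down, 20x74x23 mm. Origin at its underside.
Not all that is in view belongs to the job. What is shaped like the short_angle but green or orange is not meant.

How it is judged (in metres and radians):
On the way, in this order (a step that is already met when the one before it is completed fails the run):
1. the short angle has been lifted off the long one, which is still seated on the red-based stand (distance between short_angle and long_angle above 0.05 m and x of long_angle in the frame of mixed_stand between -0.025 and 0.025 m and y of long_angle in the frame of mixed_stand between -0.004 and 0.004 m and z of long_angle in the frame of mixed_stand between 0.0462 and 0.0522 m), for 0.1 s.
2. the short angle is nested on its mate while the long one is still on the red-based stand (x of short_angle in the frame of short_row_angle between -0.007 and 0.007 m and y of short_angle in the frame of short_row_angle between -0.004 and 0.004 m and z of short_angle in the frame of short_row_angle between 0.006 and 0.011 m and angle between the x axis of short_angle and the x axis of short_row_angle, either way round below 0.06 rad and angle between the z axis of short_angle and the z axis of short_row_angle, either way round below 0.06 rad and x of long_angle in the frame of mixed_stand between -0.03 and 0.03 m and y of long_angle in the frame of mixed_stand between -0.004 and 0.004 m and z of long_angle in the frame of mixed_stand between 0.0462 and 0.0522 m), for 0.2 s.
At the end, for the whole second after the job is handed in: Each angle nested on the mate of its own length: ends level within 7 mm, centred within 4 mm, within 2.5 mm of full depth, aligned within 0.06 rad; both mates seated on their own stands within 15 mm of the middle along the ridge; all released and at rest (x of short_angle in the frame of short_row_angle between -0.007 and 0.007 m and y of short_angle in the frame of short_row_angle between -0.004 and 0.004 m and z of short_angle in the frame of short_row_angle between 0.006 and 0.011 m and angle between the x axis of short_angle and the x axis of short_row_angle, either way round below 0.06 rad and angle between the z axis of short_angle and the z axis of short_row_angle, either way round below 0.06 rad and x of long_angle in the frame of long_row_angle between -0.007 and 0.007 m and y of long_angle in the frame of long_row_angle between -0.004 and 0.004 m and z of long_angle in the frame of long_row_angle between 0.006 and 0.011 m and angle between the x axis of long_angle and the x axis of long_row_angle, either way round below 0.06 rad and angle between the z axis of long_angle and the z axis of long_row_angle, either way round below 0.06 rad and x of short_row_angle in the frame of short_stand between -0.015 and 0.015 m and y of short_row_angle in the frame of short_stand between -0.004 and 0.004 m and z of short_row_angle in the frame of short_stand between 0.0462 and 0.0522 m and x of long_row_angle in the frame of long_stand between -0.015 and 0.015 m and y of long_row_angle in the frame of long_stand between -0.004 and 0.004 m and z of long_row_angle in the frame of long_stand between 0.0462 and 0.0522 m and linear speed of each of short_angle, long_angle, short_row_angle, long_row_angle below 0.02 m/s); the robot touches nothing.
It fails at once if an angle offcut is let go of in mid-air, more than about 22 mm above its seat on its mate ((height (world z) of short_angle above 0.08 m and contact force between short_angle and the fingers below 0.02 N) or (height (world z) of long_angle above 0.08 m and contact force between long_angle and the fingers below 0.02 N)).
It fails at once if a bystander (piston cap, slide housing, tin or spark plug) is moved by more than 25 mm (distance of any of piston, housing, tin, plug from where it was at the start of the episode above 0.025 m).
It also fails if it takes over 53 s, if anything falls off the work surface, if the arm or the gripper's body presses on something with over 40 N, if the wrist force passes 120 N, or if a joint passes its speed limit or range.

## Working session

There is one attempt and no reset: what is moved stays moved. The work goes in short steps, Python scripts to look and compute and a shell command to move; the robot and the scene stay as the last step left them, time stands still between calls to the robot, and variables do not carry over. Pictures are saved under pics/ and viewed, at most 10 in all, crops included, and the job is handed in when it is done.

```bash
ls; mkdir -p pics; python3 - <<'E'
from plant import get_obs, vision
import cv2, numpy as np
o=get_obs(); print({k:np.round(v,3).tolist() for k,v in o.items()})
for n in("top","scene"):
    c=vision.capture(n); np.save(f"pics/{n}0.npy",c["pixels"]); cv2.imwrite(f"pics/{n}0.png",c["pixels"][:,:,::-1])
    print(n,{k:(np.round(v,4).tolist()) for k,v in c.items() if k!="pixels"})
E
```

```text
pics
{'time': 0.0, 'joint_positions': [0.973, 0.343, 1.525, -0.0, 1.275, -0.146], 'dq': [0.002, 0.001, 0.001, 0.001, -0.002, -0.0], 'tau': [0.002, -43.125, -24.422, 0.072, 0.056, -0.0], 'tool_pos': [228.952, 471.963, 226.042], 'tcp_rot': [-3.14, -0.0, 2.69], 'contact_force': [-0.834, 0.229, -0.284], 'moment': [0.034, 0.003, -0.055], 'finger_force': 0.0, 'grip_width': 92.029}
top {'vfov': 55.3981, 'cx': 249.3611, 'cy': 195.6196, 'pose': [[0.0159, 0.9802, -0.1972, 370.1776], [-0.9999, 0.0147, -0.0073, 103.9907], [-0.0042, 0.1973, 0.9803, 1156.1693], [0.0, 0.0, 0.0, 1.0]]}
scene {'vfov': 44.3243, 'cx': 263.4425, 'cy': 193.0672, 'pose': [[0.7791, 0.4835, -0.3991, 149.3922], [-0.6269, 0.6061, -0.4896, -481.187], [0.0052, 0.6316, 0.7753, 979.8354], [0.0, 0.0, 0.0, 1.0]]}
```

View pics/top0.png

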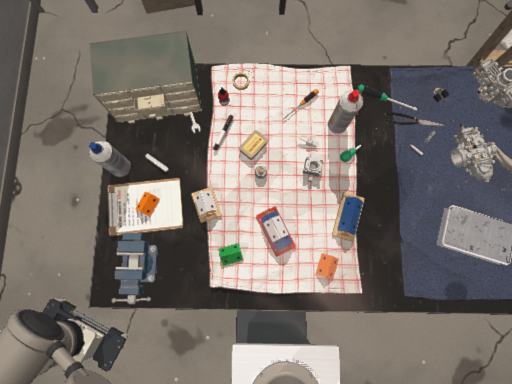

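View pics/scene0.png

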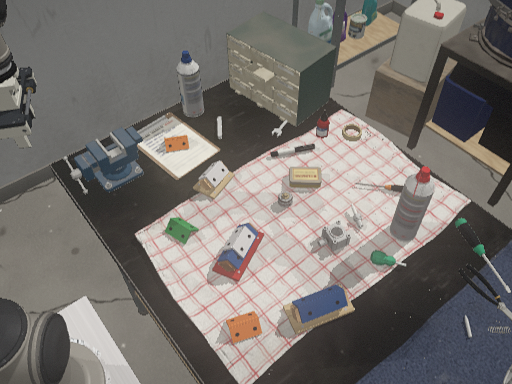

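Top view: the red stand with the nested pair is at (275,231), the plywood stand with the silver angle at (206,204), and the plywood stand with the blue angle at (349,215). The lookalikes are green (231,254), orange (327,266) and orange (148,204). They have the wrong colours and no stand, so they are not meant. I'll confirm with one enlarged crop.

```bash
python3 - <<'E'
import cv2, numpy as np
t=np.load("pics/top0.npy")[:,:,::-1]; s=np.load("pics/scene0.npy")[:,:,::-1]
def cr(i,x,y): return cv2.resize(i[y:y+64,x:x+64],(264,264),interpolation=cv2.INTER_CUBIC)
a=np.hstack([cr(t,243,199),cr(t,174,172),cr(t,317,183)])
b=np.hstack([cr(s,207,218),cr(s,182,148),cr(s,287,275)])
cv2.imwrite("pics/crop1.png",np.vstack([a,b]))
E
```

```text
(no output)
```

View pics/crop1.png

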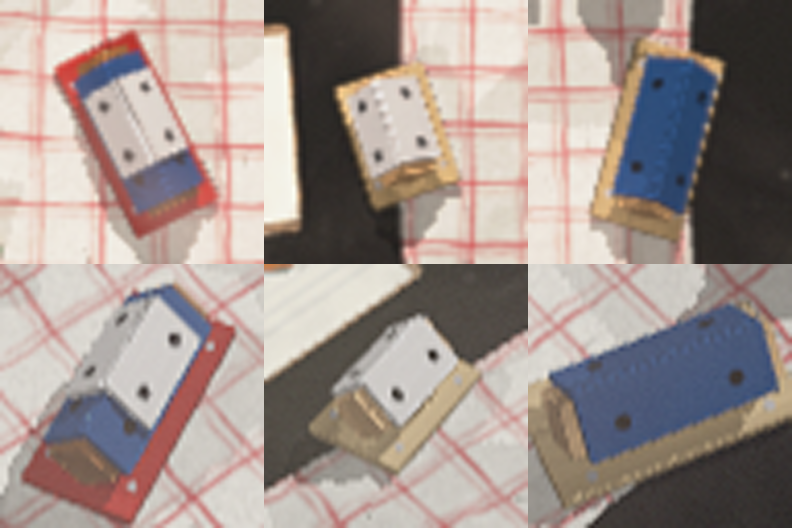

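The crop confirms it. The red stand carries silver on blue, the short plywood stand a silver angle and the long plywood stand a blue one. All have bolt holes visible in both views, so I'll triangulate those.

```bash
cat > h.py <<'E'
import cv2, numpy as np
from plant import vision, get_obs
def cap(n):
    c=vision.capture(n); im=c["pixels"]; H=im.shape[0]
    f=H/2/np.tan(np.radians(c["vfov"])/2)
    K=np.array([[f,0,c["cx"]],[0,f,c["cy"]],[0,0,1]])
    T=np.linalg.inv(np.array(c["pose"])); T=np.diag([1,-1,-1,1])@T
    return im,K@T[:3]
def refine(im,p,r=2.6,dark=True):
    g=im.astype(float).sum(2); g=-g if dark else g
    yy,xx=np.mgrid[:g.shape[0],:g.shape[1]]; p=np.array(p,float)
    for _ in range(4):
        m=(xx-p[0])**2+(yy-p[1])**2<r*r
        w=g[m]-np.percentile(g[m],40); w=np.clip(w,0,None); p=np.array([(xx[m]*w).sum(),(yy[m]*w).sum()])/w.sum()
    return p
def crop2px(p,o,s=4.125): return (np.array(p)+.5)/s-.5+np.array(o)
def tri(Pt,Ps,a,b):
    X=cv2.triangulatePoints(Pt,Ps,np.array(a,float).T,np.array(b,float).T); return (X[:3]/X[3]).T
def ray(P,p,z):
    A=P[:,:3]-0; M=np.c_[P[:,0],P[:,1],P[:,2]*z+P[:,3]]
    q=np.linalg.solve(M,np.array([p[0],p[1],1.])); return np.array([q[0]/q[2],q[1]/q[2],z])
def proj(P,X): q=P@np.append(X,1); return q[:2]/q[2]
E
python3 - <<'E'
from h import *
np.set_printoptions(precision=1,suppress=True)
t,Pt=cap("top"); s,Ps=cap("scene")
D={"short":((243,199),[(104,106),(145,86),(128,156),(168,135)],(207,218),[(120,55),(174,76),(90,107),(143,127)]),
"srow":((174,172),[(99,106),(141,92),(157,142)],(182,148),[(128,68),(169,91),(134,130)]),
"lrow":((317,183),[(129,84),(174,97),(109,166),(153,180)],(287,275),[(179,59),(208,113),(67,98),(95,158)])}
for n,(ot,a,os,b) in D.items():
    a0=crop2px(a,ot);b0=crop2px(b,os)
    a=np.array([refine(t,p) for p in a0]);b=np.array([refine(s,p) for p in b0])
    X=tri(Pt,Ps,a,b)
    err=[np.r_[proj(Pt,x)-p,proj(Ps,x)-q] for x,p,q in zip(X,a,b)]
    print(n,"shift",np.abs(a-a0).max(),np.abs(b-b0).max());print(X);print(np.array(err))
    d1=X[0]-X[2] if len(X)==4 else X[1]-X[2]
    d2=X[1]-X[3] if len(X)==4 else d1
    for d in(d1,d2): print("yaw",np.arctan2(d[1],d[0]),np.linalg.norm(d))
    print("across",np.linalg.norm(X[0]-X[1]),"centre",X.mean(0) if len(X)==4 else (X[0]+X[2])/2)
E
```

```text
short shift 0.2100367120900728 0.2504742077261142
[[503.5  55.3  51.5]
 [518.8  25.   51.2]
 [467.8  37.2  51.9]
 [483.3   7.3  51.6]]
[[-0.1  0.2  0.1 -0. ]
 [-0.1  0.1  0.1 -0. ]
 [-0.1  0.2  0.2 -0.1]
 [-0.   0.1  0.1 -0. ]]
yaw 0.46927244754237585 40.0704204347466
yaw 0.46098702455118806 39.65739719651341
across 33.955607754125616 centre [493.4  31.2  51.5]
srow shift 0.3056124818974695 2.4559228650137754
[[581.9 271.6  59.1]
 [597.  241.6  42.5]
 [559.4 228.   43.1]]
[[-0.1  0.3  0.2 -0.1]
 [-0.   0.1  0.1 -0. ]
 [-0.   0.1  0.1 -0. ]]
yaw 0.3473688011541162 40.089360185070014
yaw 0.3473688011541162 40.089360185070014
across 37.46178261208847 centre [570.6 249.8  51.1]
lrow shift 0.23734376404996738 0.7209351129018842
[[ 575.4 -192.3   42.5]
 [ 565.8 -225.1   42.7]
 [ 512.5 -174.3   44.1]
 [ 503.1 -206.6   42.3]]
[[-0.1  0.2  0.2 -0.1]
 [-0.   0.   0.  -0. ]
 [-0.1  0.2  0.2 -0.1]
 [-0.1  0.2  0.2 -0.1]]
yaw -0.27967258545100354 65.46573392208126
yaw -0.28644183313329524 65.36774866946236
across 34.15493141356351 centre [ 539.2 -199.6   42.9]
```

```bash
cat >> h.py <<'E'
def tomove(cur,cyaw,tgt,tyaw):
    c,s=np.cos(cyaw),np.sin(cyaw); R=np.array([[c,s,0],[s,-c,0],[0,0,-1.]])
    return np.round(R.T@(np.array(tgt)-np.array(cur))/1000,4), -((tyaw-cyaw+np.pi)%(2*np.pi)-np.pi)
def blue(im):
    h=cv2.cvtColor(im,cv2.COLOR_RGB2HSV); return ((h[...,0]>100)&(h[...,0]<125)&(h[...,1]>110)).astype(np.uint8)
E
python3 - <<'E'
from h import *
np.set_printoptions(precision=2,suppress=True)
t,Pt=cap("top"); s,Ps=cap("scene")
a=[refine(t,p) for p in crop2px([(99,106),(141,92),(114,156),(157,142)],(174,172))]
X=np.array([ray(Pt,p,43) for p in a]); print("srow",X,X.mean(0))
for d in(X[0]-X[2],X[1]-X[3]): print(np.arctan2(d[1],d[0]),np.linalg.norm(d))
# ends of blue pieces along the ridge (top view; leg mid-height plane), relative to hole centre
m=blue(t)
for n,c,yaw,box,z in(("lrow",(539.2,-199.6),-.283,(317,183,64,64),43),("long",(493.4,31.2),.465,(243,199,64,64),43)):
    x,y,w,h=box; q=np.zeros_like(m); q[y:y+h,x:x+w]=m[y:y+h,x:x+w]
    pts=np.argwhere(q)[:,::-1]
    W=np.array([ray(Pt,p,z)[:2] for p in pts])-c
    u=W@[np.cos(yaw),np.sin(yaw)]; v=W@[-np.sin(yaw),np.cos(yaw)]
    # on each leg, at |v|~14 where height is z=43
    for sg in(1,-1):
        k=abs(v-sg*14)<4; print(n,sg,u[k].min()-1.5,u[k].max()+1.5, "v",v.min(),v.max())
print(tomove((229.196,472.349,226.741),2.69,(493.4,31.2,140),.465))
E
```

```text
srow [[586.06 273.69  43.  ]
 [597.19 241.49  43.  ]
 [548.54 260.08  43.  ]
 [559.65 227.89  43.  ]] [572.86 250.79  43.  ]
0.3480546684057578 39.90696389341824
0.3476343477082594 39.92660606374494
lrow 1 -53.043104683384584 52.35180525905239 v -22.535028176127845 27.59787936370691
lrow -1 -55.037823684706694 53.48584071070226 v -22.535028176127845 27.59787936370691
long 1 39.58642600249861 46.69283671471354 v -22.76826812753066 14.52561666543611
long -1 35.90018759979363 48.46237649856445 v -22.76826812753066 14.52561666543611
(array([-0.43, -0.28,  0.09]), 2.225)
```

```bash
python3 -m pendant '{"dp":[[-0.05,-0.035,0.01],[-0.1,-0.065,0.02],[-0.15,-0.1,0.03],[-0.2,-0.13,0.04],[-0.25,-0.165,0.05],[-0.3,-0.2,0.06],[-0.35,-0.23,0.07],[-0.4301,-0.2817,0.0867]],"rotation":[[0,0,0.18],[0,0,0.36],[0,0,0.54],[0,0,0.72],[0,0,0.9],[0,0,1.08],[0,0,1.26],[0,0,1.4]]}' 0.0918; python3 -c "
from h import *
print(get_obs()['tool_pos'],get_obs()['tcp_rot'])"
```

```text
time: 1.3
tool_pos: [476.6, 58.3, 145.9]
tcp_rot: [3.141, -0.001, 1.285]
contact_force: [0.5, 0.0, 0.3]
grip_width: 91.2
finger_force: 0.0
[476.63591925  58.260405   145.86523398] [ 3.14073906e+00 -5.59595968e-04  1.28459214e+00]
```

```bash
python3 -m pendant '{"dp":[[0,0,0],[0,0,0],[0,0,0],[0,0,0],[0,0,0],[0,0,0],[0,0,0]],"rotation":[[0,0,0.17],[0,0,0.34],[0,0,0.51],[0,0,0.68],[0,0,0.825],[0,0,0.825],[0,0,0.825]]}'; python3 -c "
from h import *
o=get_obs();print(o['tool_pos'],o['tcp_rot'])
print(tomove(o['tool_pos'],o['tcp_rot'][2],(493.4,31.2,70),.465))"
```

```text
time: 2.17
tool_pos: [475.6, 60.0, 145.9]
tcp_rot: [-3.142, -0.0, 0.468]
contact_force: [-0.2, 0.2, 0.7]
grip_width: 91.7
finger_force: 0.0
[475.62346123  60.02962835 145.9350771 ] [-3.14152334e+00 -9.75004521e-05  4.67585461e-01]
(array([0.0029, 0.0337, 0.0759]), np.float64(0.0025854607442066246))
```

```bash
python3 -m pendant '{"dp":[[0.0029,0.0337,0],[0.0029,0.0337,0.03],[0.0029,0.0337,0.076],[0.0029,0.0337,0.076],[0.0029,0.0337,0.076]],"rotation":[[0,0,0],[0,0,0],[0,0,0],[0,0,0],[0,0,0]]}'; python3 - <<'E'
from h import *
o=get_obs();print(o['tool_pos'],o['tcp_rot'])
print(tomove(o['tool_pos'],o['tcp_rot'][2],(493.4,31.2,33.7),.465))
c=vision.capture("scene")["pixels"][:,:,::-1]
cv2.imwrite("pics/g1.png",cv2.resize(c[180:320,160:320],(640,560),interpolation=cv2.INTER_CUBIC))
E
```

```text
time: 2.8
tool_pos: [494.1, 31.2, 71.1]
tcp_rot: [3.141, -0.001, 0.466]
contact_force: [-0.1, 0.4, 0.9]
grip_width: 91.9
finger_force: 0.0
[494.13146245  31.18102667  71.12361227] [ 3.14089095e+00 -1.29261247e-03  4.65742152e-01]
(array([-0.0006, -0.0003,  0.0374]), np.float64(0.0007421517093786356))
```

View pics/g1.png

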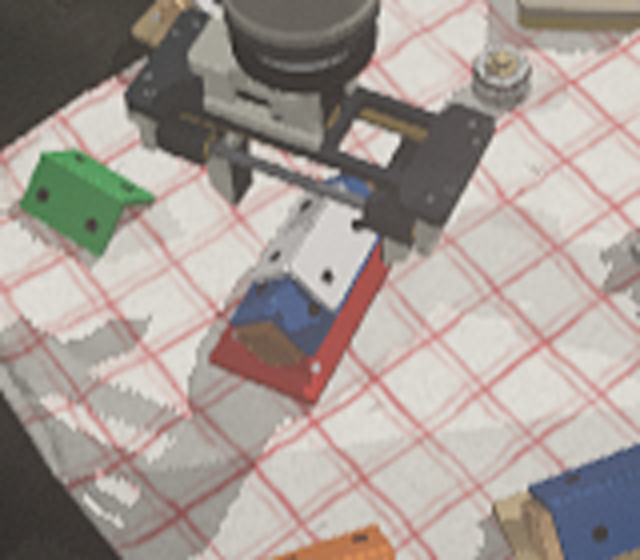

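The fingers straddle the silver piece, at about (240,190) and (400,240) in the crop, and line up with the ridge. Next: descend, close and raise slightly.

```bash
python3 -m pendant '{"dp":[[0,0,0.02],[0,0,0.035],[0,0,0.0374],[0,0,0.0374]],"rotation":[[0,0,0],[0,0,0],[0,0,0],[0,0,0]]}'; python3 -m pendant '{"dp":[[0,0,0],[0,0,0],[0,0,0],[0,0,0],[0,0,0],[0,0,0]],"rotation":[[0,0,0],[0,0,0],[0,0,0],[0,0,0],[0,0,0],[0,0,0]]}' 0.04
```

```text
time: 3.35
tool_pos: [493.6, 31.2, 32.9]
tcp_rot: [3.141, -0.001, 0.465]
contact_force: [-0.4, 0.6, 0.1]
grip_width: 92.0
finger_force: 0.0
time: 4.1
tool_pos: [493.1, 31.6, 32.6]
tcp_rot: [-3.141, 0.0, 0.465]
contact_force: [-1.0, 3.3, 1.8]
grip_width: 53.9
finger_force: 30.0
```

```bash
python3 -m pendant '{"dp":[[0,0,-0.003],[0,0,-0.008],[0,0,-0.016],[0,0,-0.03],[0,0,-0.045],[0,0,-0.06],[0,0,-0.06]],"rotation":[[0,0,0],[0,0,0],[0,0,0],[0,0,0],[0,0,0],[0,0,0],[0,0,0]]}'; python3 - <<'E'
from h import *
o=get_obs()
c=vision.capture("scene")["pixels"][:,:,::-1]
d=vision.capture("top")["pixels"][:,:,::-1]
cv2.imwrite("pics/g2.png",np.hstack([cv2.resize(c[180:310,180:280],(400,520),interpolation=cv2.INTER_CUBIC),cv2.resize(d[180:310,220:320],(400,520),interpolation=cv2.INTER_CUBIC)]))
E
```

```text
time: 4.97
tool_pos: [494.3, 31.1, 94.1]
tcp_rot: [3.14, -0.003, 0.465]
contact_force: [1.0, 0.0, -1.4]
grip_width: 54.2
finger_force: 30.0
```

View pics/g2.png

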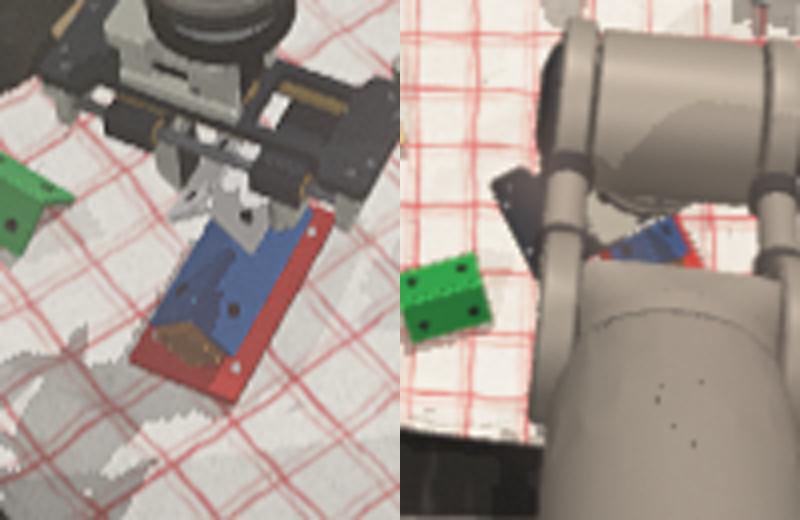

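The silver piece is up by itself, at about (240,210) in the left half, and the blue one is still on the red stand. Next: carry it to the short stand.

```bash
python3 -m pendant '{"dp":[[0.02,-0.019,-0.002],[0.05,-0.047,-0.005],[0.08,-0.076,-0.005],[0.11,-0.104,-0.005],[0.14,-0.132,-0.005],[0.16,-0.152,-0.005],[0.1695,-0.1606,-0.005],[0.1695,-0.1606,-0.005]],"rotation":[[0,0,0.01],[0,0,0.03],[0,0,0.05],[0,0,0.07],[0,0,0.09],[0,0,0.11],[0,0,0.117],[0,0,0.117]]}'; python3 -m pendant '{"dp":[[0,0,0],[0,0,0]],"rotation":[[0,0,0],[0,0,0]]}'; python3 - <<'E'
from h import *
o=get_obs();print(o['tool_pos'],o['tcp_rot'])
print(tomove(o['tool_pos'],o['tcp_rot'][2],(572.9,250.8,32.7),.348))
E
```

```text
time: 6.08
tool_pos: [572.5, 250.7, 96.8]
tcp_rot: [3.142, 0.001, 0.349]
contact_force: [-0.6, -0.5, -1.0]
grip_width: 54.0
finger_force: 30.0
time: 6.32
tool_pos: [572.8, 249.7, 97.6]
tcp_rot: [3.142, 0.0, 0.347]
contact_force: [1.0, -0.0, -1.4]
grip_width: 54.4
finger_force: 30.0
[572.76404071 249.66430713  97.64475395] [3.14150758e+00 2.87086422e-04 3.46724599e-01]
(array([ 0.0005, -0.001 ,  0.0649]), np.float64(-0.0012754012177156326))
```

```bash
python3 -m pendant '{"dp":[[0,0,0.015],[0,0,0.03],[0,0,0.042],[0,0,0.05],[0,0,0.055],[0,0,0.055]],"rotation":[[0,0,0],[0,0,0],[0,0,0],[0,0,0],[0,0,0],[0,0,0]]}'; python3 - <<'E'
from h import *
c=vision.capture("scene")["pixels"][:,:,::-1]
cv2.imwrite("pics/g3.png",cv2.resize(c[125:225,160:270],(770,700),interpolation=cv2.INTER_CUBIC)[:600])
E
```

```text
time: 7.08
tool_pos: [572.8, 250.7, 42.3]
tcp_rot: [-3.141, 0.0, 0.348]
contact_force: [-0.3, -0.8, -1.5]
grip_width: 54.1
finger_force: 30.0
```

View pics/g3.png

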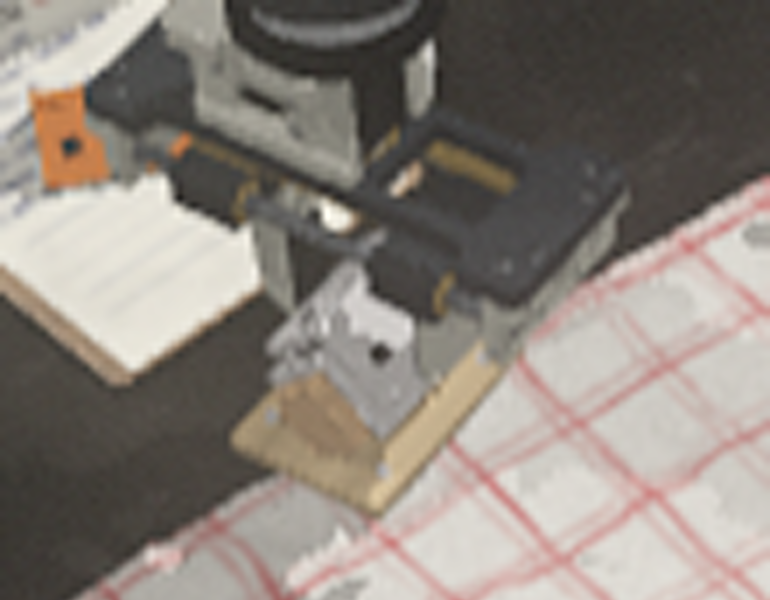

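The held piece hovers parallel above its mate, at about (370,330) in the crop. I'll lower it in small steps until the force rises.

```bash
python3 -m pendant '{"dp":[[0,0,0.003],[0,0,0.006],[0,0,0.0085],[0,0,0.0085]],"rotation":[[0,0,0],[0,0,0],[0,0,0],[0,0,0]]}'; python3 -m pendant '{"dp":[[0,0,0.0012],[0,0,0.0012],[0,0,0.0012]],"rotation":[[0,0,0],[0,0,0],[0,0,0]]}'
```

```text
time: 7.62
tool_pos: [572.8, 250.8, 33.9]
tcp_rot: [-3.141, 0.0, 0.348]
contact_force: [-1.3, 0.2, -0.8]
grip_width: 53.8
finger_force: 30.0
time: 8.0
tool_pos: [573.0, 251.1, 33.3]
tcp_rot: [-3.141, -0.001, 0.348]
contact_force: [-1.7, 2.7, 3.8]
grip_width: 54.5
finger_force: 30.0
```

```bash
python3 -m pendant '{"dp":[[0,0,0.0006],[0,0,0.0006],[0,0,0.0006]],"rotation":[[0,0,0],[0,0,0],[0,0,0]]}'; python3 -m pendant '{"dp":[[0,0,0],[0,0,0],[0,0,0],[0,0,0],[0,0,0]],"rotation":[[0,0,0],[0,0,0],[0,0,0],[0,0,0],[0,0,0]]}' 0.0918;  python3 -m pendant '{"dp":[[0,0,-0.02],[0,0,-0.05],[0,0,-0.1],[0,0,-0.12]],"rotation":[[0,0,0],[0,0,0],[0,0,0],[0,0,0]]}'
```

```text
time: 8.38
tool_pos: [573.0, 251.3, 33.1]
tcp_rot: [-3.141, -0.001, 0.348]
contact_force: [-2.9, 3.6, 7.5]
grip_width: 54.1
finger_force: 30.0
time: 9.0
tool_pos: [572.9, 250.6, 32.2]
tcp_rot: [3.142, 0.0, 0.348]
contact_force: [0.6, 0.1, 1.0]
grip_width: 91.0
finger_force: 0.0
time: 9.5
tool_pos: [574.1, 251.1, 155.6]
tcp_rot: [3.141, -0.005, 0.348]
contact_force: [0.2, 0.3, -0.6]
grip_width: 91.3
finger_force: 0.0
```

```bash
python3 -m pendant '{"dp":[[-0.05,-0.029,-0.02],[-0.1,-0.058,-0.04],[-0.15,-0.087,-0.05],[-0.2,-0.116,-0.05],[-0.24,-0.139,-0.05],[-0.24,-0.139,-0.05]],"rotation":[[0,0,0],[0,0,0],[0,0,0],[0,0,0],[0,0,0],[0,0,0]]}'; python3 - <<'E'
from h import *
t,_=cap("top"); s,_=cap("scene")
np.save("pics/t4.npy",t);np.save("pics/s4.npy",s)
t=t[:,:,::-1];s=s[:,:,::-1]
def cr(i,x,y): return cv2.resize(i[y:y+64,x:x+64],(264,264),interpolation=cv2.INTER_CUBIC)
cv2.imwrite("pics/g4.png",np.vstack([np.hstack([cr(t,243,199),cr(t,174,172)]),np.hstack([cr(s,207,218),cr(s,182,148)])]))
E
```

```text
time: 10.25
tool_pos: [297.3, 299.8, 202.7]
tcp_rot: [-3.141, 0.0, 0.351]
contact_force: [0.9, 0.7, -0.4]
grip_width: 91.6
finger_force: 0.0
```

View pics/g4.png

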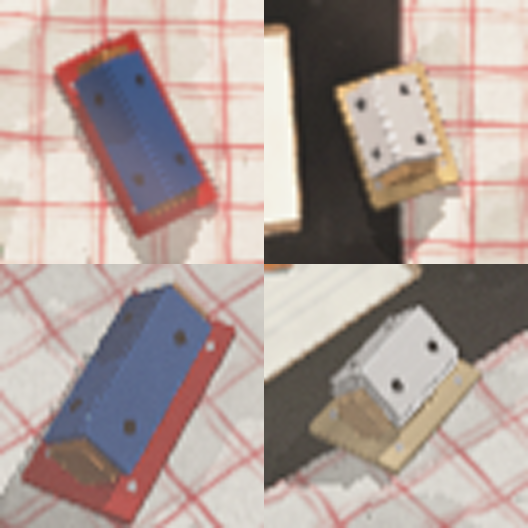

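The silver piece looks fully nested on its mate, flush at both ends, and the blue one sits undisturbed on the red stand. I'll measure both.

```bash
python3 - <<'E'
from h import *
np.set_printoptions(precision=2,suppress=True)
t,Pt=cap("top"); s,Ps=cap("scene")
a=[refine(t,p) for p in crop2px([(97,104),(140,89),(113,154),(156,139)],(174,172))]
b=[refine(s,p) for p in crop2px([(169,82),(133,121)],(182,148))]
print("short tri",tri(Pt,Ps,[a[1],a[3]],b))
X=np.array([ray(Pt,p,51.5) for p in a]); print(X.mean(0)); d=X[1]-X[3]; print(np.arctan2(d[1],d[0]))
a=[refine(t,p) for p in crop2px([(99,99),(139,80),(139,180),(179,159)],(243,199))]
b=[refine(s,p) for p in crop2px([(127,54),(180,74),(77,140),(130,163)],(207,218))]
X=tri(Pt,Ps,a,b); print("long",X,X.mean(0))
X=np.array([ray(Pt,p,43) for p in a]); print("top43",X.mean(0))
for d in(X[0]-X[2],X[1]-X[3]): print(np.arctan2(d[1],d[0]),np.linalg.norm(d))
o=get_obs();g=X.mean(0);g[2]=60;print(o['tool_pos'],tomove(o['tool_pos'],o['tcp_rot'][2],g,.465))
E
```

```text
short tri [[597.51 241.8   50.76]
 [560.09 228.31  51.04]]
[573.29 250.86  51.5 ]
0.3433477704054444
long [[510.23  58.97  42.43]
 [525.27  28.47  42.66]
 [451.51  29.29  42.72]
 [467.05  -1.06  42.17]] [488.51  28.92  42.5 ]
top43 [489.25  28.61  43.  ]
0.4592006577049856 66.28389865390173
0.4764468624025871 64.85106967056633
[300.99 299.64 202.34] (array([0.08, 0.32, 0.14]), np.float64(-0.11790836243144831))
```

The short one is nested: the offset from its mate is under 1 mm in the plane and about 8 mm up. Now for the long one.

```bash
python3 -m pendant '{"dp":[[0.013,0.05,0],[0.026,0.1,0],[0.039,0.15,0.01],[0.052,0.2,0.03],[0.065,0.25,0.05],[0.078,0.3,0.07],[0.083,0.319,0.09],[0.083,0.319,0.09]],"rotation":[[0,0,-0.02],[0,0,-0.04],[0,0,-0.06],[0,0,-0.08],[0,0,-0.1],[0,0,-0.115],[0,0,-0.115],[0,0,-0.115]]}';python3 -m pendant '{"dp":[[0,0,0],[0,0,0]],"rotation":[[0,0,0],[0,0,0]]}'; python3 - <<'E'
from h import *
o=get_obs();print(o['tool_pos'],o['tcp_rot'])
print(tomove(o['tool_pos'],o['tcp_rot'][2],(488.9,28.8,24.7),.465))
E
```

```text
time: 11.45
tool_pos: [486.7, 26.0, 110.4]
tcp_rot: [-3.14, 0.003, 0.459]
contact_force: [0.2, 0.1, -0.1]
grip_width: 91.7
finger_force: 0.0
time: 11.7
tool_pos: [486.7, 28.7, 113.0]
tcp_rot: [3.141, -0.001, 0.464]
contact_force: [-0.4, 0.2, 0.5]
grip_width: 91.7
finger_force: 0.0
[486.70772818  28.65242849 113.03098538] [ 3.14109252e+00 -1.14823375e-03  4.63773820e-01]
(array([0.002 , 0.0008, 0.0883]), np.float64(-0.0012261800412205481))
```

```bash
python3 -m pendant '{"dp":[[0.002,0.0008,0.03],[0.002,0.0008,0.06],[0.002,0.0008,0.08],[0.002,0.0008,0.088],[0.002,0.0008,0.088]],"rotation":[[0,0,0],[0,0,0],[0,0,0],[0,0,0],[0,0,0]]}'; python3 -m pendant '{"dp":[[0,0,0],[0,0,0],[0,0,0],[0,0,0],[0,0,0],[0,0,0]],"rotation":[[0,0,0],[0,0,0],[0,0,0],[0,0,0],[0,0,0],[0,0,0]]}' 0.04
```

```text
time: 12.32
tool_pos: [488.9, 28.6, 24.6]
tcp_rot: [3.141, -0.0, 0.464]
contact_force: [0.1, 1.1, 0.4]
grip_width: 91.9
finger_force: 0.0
time: 13.08
tool_pos: [488.3, 29.0, 24.4]
tcp_rot: [-3.14, 0.0, 0.462]
contact_force: [-0.3, 5.8, 2.7]
grip_width: 54.0
finger_force: 30.0
```

```bash
python3 -m pendant '{"dp":[[0,0,-0.003],[0,0,-0.008],[0,0,-0.018],[0,0,-0.032],[0,0,-0.05],[0,0,-0.065],[0,0,-0.07],[0,0,-0.07]],"rotation":[[0,0,0],[0,0,0],[0,0,0],[0,0,0],[0,0,0],[0,0,0],[0,0,0],[0,0,0]]}'; python3 -m pendant '{"dp":[[-0.005,0.02,0],[-0.014,0.055,0],[-0.024,0.095,0],[-0.034,0.135,0],[-0.044,0.175,0],[-0.052,0.207,0],[-0.0572,0.2267,0],[-0.0572,0.2267,0]],"rotation":[[0,0,0.06],[0,0,0.18],[0,0,0.31],[0,0,0.44],[0,0,0.57],[0,0,0.68],[0,0,0.747],[0,0,0.747]]}'; python3 -m pendant '{"dp":[[0,0,0],[0,0,0]],"rotation":[[0,0,0],[0,0,0]]}'; python3 - <<'E'
from h import *
o=get_obs();print(o['tool_pos'],o['tcp_rot'])
print(tomove(o['tool_pos'],o['tcp_rot'][2],(539.2,-199.6,33.2),-.283))
E
```

```text
time: 14.08
tool_pos: [488.9, 28.1, 94.7]
tcp_rot: [3.141, -0.001, 0.463]
contact_force: [-0.6, 0.4, -1.3]
grip_width: 53.9
finger_force: 30.0
time: 15.08
tool_pos: [538.5, -201.4, 93.3]
tcp_rot: [-3.141, 0.001, -0.286]
contact_force: [-0.9, -0.5, -1.5]
grip_width: 54.1
finger_force: 30.0
time: 15.32
tool_pos: [538.5, -199.2, 94.0]
tcp_rot: [-3.141, 0.001, -0.283]
contact_force: [-0.2, 0.4, -2.4]
grip_width: 54.1
finger_force: 30.0
[ 538.53210643 -199.17603733   94.04163805] [-3.14121487e+00  7.70683238e-04 -2.82560175e-01]
(array([0.0008, 0.0002, 0.0608]), np.float64(0.00043982484358862095))
```

```bash
python3 -m pendant '{"dp":[[0.0005,0,0.015],[0.0005,0,0.03],[0.0005,0,0.042],[0.0005,0,0.05],[0.0005,0,0.051],[0.0005,0,0.051]],"rotation":[[0,0,0],[0,0,0],[0,0,0],[0,0,0],[0,0,0],[0,0,0]]}'; python3 - <<'E'
from h import *
c=vision.capture("scene")["pixels"][:,:,::-1]
cv2.imwrite("pics/g5.png",cv2.resize(c[250:350,260:375],(690,600),interpolation=cv2.INTER_CUBIC))
E
```

```text
time: 16.08
tool_pos: [539.5, -200.5, 43.5]
tcp_rot: [3.142, -0.001, -0.284]
contact_force: [0.1, -1.2, -1.9]
grip_width: 54.2
finger_force: 30.0
```

View pics/g5.png

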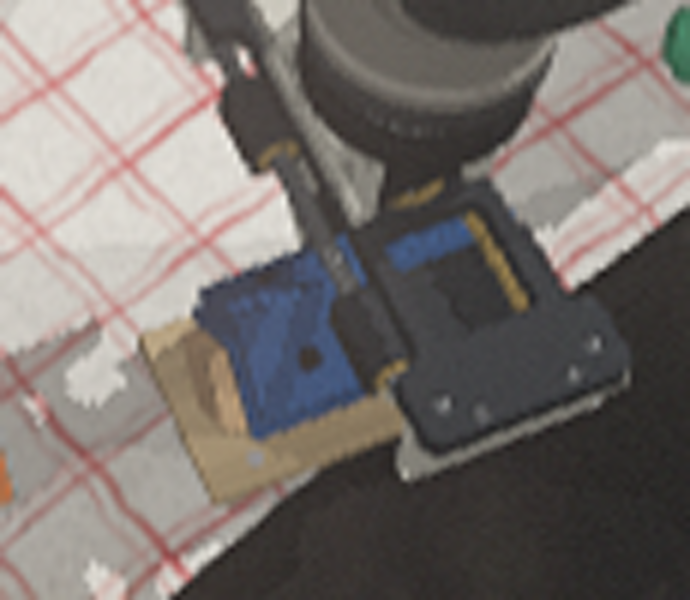

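The long piece hovers parallel over its mate, with its near hole at (310,357) in the crop. I'll lower it to contact.

```bash
python3 -c "
from h import *
s,P=cap('scene'); p=refine(s,(311.2,309.1)); print(p,ray(P,p,61.2))"; python3 -m pendant '{"dp":[[0,0,0.003],[0,0,0.006],[0,0,0.0085],[0,0,0.0085]],"rotation":[[0,0,0],[0,0,0],[0,0,0],[0,0,0]]}'; python3 -m pendant '{"dp":[[0,0,0.001],[0,0,0.001],[0,0,0.001]],"rotation":[[0,0,0],[0,0,0],[0,0,0]]}'
```

```text
[311.10526316 309.09052632] [ 503.7523907  -207.62589713   61.2       ]
time: 16.68
tool_pos: [539.2, -200.2, 34.5]
tcp_rot: [-3.141, 0.0, -0.284]
contact_force: [0.6, 0.1, -2.4]
grip_width: 53.8
finger_force: 30.0
time: 17.05
tool_pos: [539.4, -200.2, 34.0]
tcp_rot: [-3.141, -0.0, -0.284]
contact_force: [0.1, 2.8, 2.1]
grip_width: 53.8
finger_force: 30.0
```

Contact, and the along-ridge position agrees within about 1 mm. I'll settle slightly, release and retract.

```bash
python3 -m pendant '{"dp":[[0,0,0.0007],[0,0,0.0007],[0,0,0.0007]],"rotation":[[0,0,0],[0,0,0],[0,0,0]]}'; python3 -m pendant '{"dp":[[0,0,0],[0,0,0],[0,0,0],[0,0,0],[0,0,0]],"rotation":[[0,0,0],[0,0,0],[0,0,0],[0,0,0],[0,0,0]]}' 0.0918;  python3 -m pendant '{"dp":[[0,0,-0.02],[0,0,-0.05],[0,0,-0.1],[0,0,-0.15],[0,0,-0.16]],"rotation":[[0,0,0],[0,0,0],[0,0,0],[0,0,0],[0,0,0]]}'; python3 -m pendant '{"dp":[[-0.06,-0.06,0],[-0.1,-0.1,0],[-0.14,-0.14,0],[-0.18,-0.18,0],[-0.22,-0.22,0],[-0.25,-0.25,0],[-0.25,-0.25,0],[-0.25,-0.25,0]],"rotation":[[0,0,0],[0,0,0],[0,0,0],[0,0,0],[0,0,0],[0,0,0],[0,0,0],[0,0,0]]}'; python3 - <<'E'
from h import *
t,_=cap("top"); s,_=cap("scene")
t=t[:,:,::-1];s=s[:,:,::-1]
def cr(i,x,y): return cv2.resize(i[y:y+64,x:x+64],(264,264),interpolation=cv2.INTER_CUBIC)
cv2.imwrite("pics/g6.png",np.vstack([np.hstack([cr(t,317,183),cr(t,174,172)]),np.hstack([cr(s,287,275),cr(s,182,148)])]))
E
```

```text
time: 17.42
tool_pos: [539.6, -200.1, 33.7]
tcp_rot: [-3.141, -0.001, -0.284]
contact_force: [-1.1, 3.0, 6.5]
grip_width: 54.3
finger_force: 30.0
time: 18.05
tool_pos: [539.2, -200.4, 32.9]
tcp_rot: [-3.142, 0.0, -0.284]
contact_force: [0.2, 0.5, 0.5]
grip_width: 91.4
finger_force: 0.0
time: 18.68
tool_pos: [540.8, -201.1, 196.9]
tcp_rot: [3.14, -0.007, -0.284]
contact_force: [-0.4, 0.4, -1.1]
grip_width: 92.0
finger_force: 0.0
time: 19.68
tool_pos: [369.5, 109.5, 192.7]
tcp_rot: [3.141, 0.0, -0.284]
contact_force: [0.5, -0.4, -0.3]
grip_width: 91.8
finger_force: 0.0
```

View pics/g6.png

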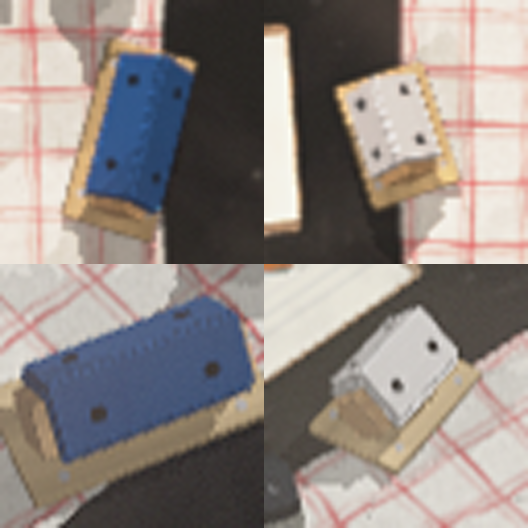

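Both pieces look fully nested with their ends level. A quick numeric check of the long one comes first, then I hand in.

```bash
python3 - <<'E'
from h import *
np.set_printoptions(precision=2,suppress=True)
t,Pt=cap("top"); s,Ps=cap("scene")
a=[refine(t,p) for p in crop2px([(133,79),(177,93),(112,163),(156,178)],(317,183))]
b=[refine(s,p) for p in crop2px([(181,50),(212,105),(71,93),(98,149)],(287,275))]
X=tri(Pt,Ps,a,b); print(X,X.mean(0))
X=np.array([ray(Pt,p,51.5) for p in a])
for d in(X[0]-X[2],X[1]-X[3]): print(np.arctan2(d[1],d[0]))
c=X.mean(0); e=c[:2]-[539.2,-199.6]; y=-.283
u=e@[np.cos(y),np.sin(y)]; v=e@[-np.sin(y),np.cos(y)]; print(c,"along",u,"across",v)
if abs(u)<5 and abs(v)<3:
    from plant import workorder; print(workorder.close_job())
E
```

```text
[[ 576.51 -192.86   51.46]
 [ 566.88 -225.72   51.69]
 [ 513.47 -174.56   51.36]
 [ 503.43 -207.33   52.66]] [ 540.07 -200.12   51.79]
-0.28290226227485354
-0.27859062540732216
[ 540.72 -200.51   51.5 ] along 1.7171565040993868 across -0.44365489060594615
the job is handed in; nothing more can be done
None
```

Both angles are nested on their mates and the job is handed in at about 20 s of the 53 allowed: by camera, the short one is within about 1 mm, the long one about 2 mm along the ridge and under 1 mm across; the verdict was not shown.

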